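# Dry-fit a chair spindle through both rails

## Robot

A 6-joint arm with a two-finger parallel gripper is mounted at the origin on the work surface. World frame = base frame: x ahead of the robot, y to its left, z up, the work surface at z = 0. Lengths are in m, angles in rad, forces in N, time in s.
With the tool pointing down it reaches from about 0.275 to 0.825 m from the base axis. Payload 5.2 kg.
Tool frame: the origin (TCP) lies between the finger pads; the fingertips stand robot.tip_reach ahead of it and the grasp point (between the pads) lies 11 mm behind it (robot.tip_reach is the distance from the TCP to the fingertips, in m); z points along the fingers, y is the line along which they close (so a half turn about z gives the same grasp; the last joint's range is limited). The gripper opens to 93 mm and grips with 3 to 60 N. Pads are 15 mm wide; open, the fingers measure 128 mm over their backs; the gripper's body (75 mm by 188 mm) begins 65 mm behind the grasp point.
Start: joints at [0.953, 0.259, 1.535, -0, 1.348, -0.203], TCP at [0.222, 0.503, 0.227] pointing down, gripper open.
Joint ranges: [-3.14, 3.14], [-0.91, 2.08], [0.19, 2.58], [-1.22, 4.36], [0.22, 2.71], [-3.12, 3.12]. Speed limits (rad/s): [2.57, 2.57, 3.14, 3.14, 3.14, 3.14].

## Interface

Orientations are given as a 3x3 rotation matrix whose columns are the frame's x, y, z axes.
In Python, from cell import robot gives the robot as it stands. The module is installed in compiled form; this text tells all that it offers.
- The arm moves only by the tool drive_tool, never from a script. Its argument "plan" is text: rows parted by semicolons, each of 7 numbers parted by spaces: the closure, from 0 (fully open) to 1 (shut), then the shift along the tool's x, y, z as a fraction of full scale, then the turn, a rotation vector about the tool's x, y, z as a fraction of full scale. In form: hand tx ty tz ax ay az; .... A call has 1 to 5 rows; each row shifts and turns the commanded pose from where the row before left it, along the tool's axes as they then stand; what a row does not reach is not made up. Full scale, the value 1, is 120 mm for a shift and pi/2 rad for a turn. A row lasts 1/10 s, in which the tool goes at most 50 mm and 8.59 degrees, less where a joint would pass 70% of its speed; a pose out of reach is approached as far as the arm can. A call with a number of a shift or a turn outside -1 to 1 is refused whole. A call with a gripper value outside its range is refused whole. The fingers move at their own pace and stop on an object; "force" is the grip in N (left out, the last holds). Time passes only in rows, so rows that do not move let the fingers close. It gives the time, the measured TCP pose, the force, the opening and the grip force at its end, in the units of the state.
- robot.observe(): the state, without advancing time (a new reading comes with each control period).
- robot.grab_frame(name): name is "scene" or "top" or "wrist"; returns the picture (400x640x3 uint8, red, green, blue); there is no depth.
- robot.camera_params(name): a dict with "K" (3x3 intrinsics, pixels), "R" (3x3) and "t" (3): a world point X has camera coordinates R X + t. Camera axes: x right, y down, z forward; pixel columns grow to the right and rows downward; lengths in m; the calibration is good to about 2 mm. A picture is of the moment at which its call begins: read the wrist's pose just before it. camera_params takes no time and is no camera call; for the wrist camera it gives the pose at the moment of the call.
- robot.finish_job(): hands the job in; it is judged then, once.
The state is a dict: "time": time; "qpos": joint angles; "qvel": joint speeds; "joint_efforts": joint torques, N m; "tcp_pos": TCP position; "tool_rot": TCP orientation; "contact_force": force on the tool from outside, world axes, zero at the start; "wrist_torque": the same for the moment, N m; "width": opening from 0.0 (shut) to 1.0 (fully open); "gripper_force": force on a finger pad.
Only numpy, scipy, OpenCV 4.12 (cv2) and the standard library are available. Lean on these libraries where they do the work, as an engineer would, in place of code of your own. Each camera call takes 0.05 s, during which the arm holds its last target. There are 200 camera calls.

## Task

Take the tall spindle out of the stand by its thick upper end, touch its thin foot to the top of the wax cake, then pass it foot first down through the empty hole of the chair back's upper rail and on through the hole below it in the lower rail. Finish while still gripping it upright, its foot showing clearly below the lower rail but held off the table; do not let go. Leave the two short offcuts, the jar, the screwdriver and the dish where they are.

Things in the scene. Friction and masses are not known exactly. Their poses are not given: they have to be found in the camera images.
- spindle_center (a point): The tall wooden spindle, a loose turned rod 195 mm long, 20 to 50 g, upright in one of the stand's three holes. This point is on its axis, 97.5 mm from either end; z runs along the rod from foot to head. The lower 135 mm are 12 mm in diameter; the head, the top 57 mm, is a plain cylinder 16 mm in diameter, to grip (straight to 3 mm below its top).
- spindle_foot (a point): The centre of the spindle's foot (the thin end, tapered over its last 5 mm to 6 mm in diameter), on the rod's axis, 97.5 mm below spindle_center.
- spindle: The same spindle as a whole; origin at the centre of its foot, z axis from foot to head. It starts with the foot 10 mm above the table, 45 mm deep in the stand with 1.2 mm of play, so it may lean about a degree.
- wax: A fixed cake of hard wax, 66 mm in diameter, in a shallow round tin 76 mm wide. Origin at the centre of the underside on the table; its flat, rigid top is 25 mm above that.
- upper_hole (a point): Centre of the mouth (top) of the empty hole in the upper rail, 125 mm above the table. The hole is vertical, 15 mm in diameter with a 3 mm chamfer round its mouth, and goes right through the rail (25 mm thick). The other three holes in each rail are filled by spindles ending 2 mm proud.
- lower_hole (a point): Centre of the mouth (top) of the hole in the lower rail straight below upper_hole, 65 mm above the table. Same hole: 15 mm, 3 mm chamfer, right through the 25 mm thick rail, whose underside is 40 mm above the table.
- frame: The fixed chair-back section, wood: two rails 36 mm wide (x) and 200 mm long along its y axis, one above the other, between two posts 144 mm tall at y = +-114 mm, clamped to the table. Origin on the table under its middle. Holes at y = -67.5, -22.5, 22.5 and 67.5 mm; any one of the four places may be the empty one.
- stand: Fixed plywood block 60 x 150 x 55 mm (x, y, z), origin at the centre of its underside, three holes 50 mm apart along its y axis, 45 mm deep. The spindle stands in any one of them, the offcuts in the other two.
- offcut0: Bystander: a short plain dowel, 12 mm thick and 85 mm long, in the stand (top 95 mm above the table).
- offcut1: Bystander: a short dowel with a 20 mm head, 95 mm long, in the stand (top 105 mm above the table).
- jar: Bystander: a loose amber jar with a white cap, 60 mm wide, 75 mm tall.
- screwdriver: Bystander: a loose screwdriver lying on the table.
- dish: Bystander: a loose clear plastic dish 110 x 80 x 35 mm.

How it is judged:
On the way, in this order (a step that is already met when the one before it is completed fails the run):
1. the gripped spindle's foot touches the top of the wax cake (contact force between the fingers and spindle above 1 N and contact force between spindle and wax above 0.3 N and horizontal distance between spindle_foot and wax below 0.034 m and height (world z) of spindle_foot above 0.02 m and angle between spindle_center's own z axis and vertical below 0.35 rad), for 0.1 s.
2. the foot is in or just through the upper rail's empty hole, not yet in the lower rail (contact force between the fingers and spindle above 1 N and horizontal distance between spindle_foot and upper_hole below 0.008 m and height (world z) of spindle_foot between 0.065 and 0.118 m), for 0.05 s.
At the end, for the whole second after the job is handed in: The fingers still grip the spindle (over 1 N), which stands still and upright (within 0.08 rad) through both empty holes (axis within 7 mm of theirs), its foot at least 4 mm below the underside of the lower rail (below 36 mm) and at least 4 mm above the table (contact force between the fingers and spindle above 1 N and horizontal distance between spindle_foot and lower_hole below 0.007 m and horizontal distance between spindle_center and upper_hole below 0.007 m and height (world z) of spindle_foot between 0.004 and 0.036 m and angle between spindle_center's own z axis and vertical below 0.08 rad and linear speed of spindle below 0.02 m/s); the arm keeps its last pose, push and grip.
It fails at once if the plain offcut is pushed away or pulled out (over 30 mm) (distance of offcut0 from where it was at the start of the episode above 0.03 m).
It fails at once if the headed offcut is pushed away or pulled out (over 30 mm) (distance of offcut1 from where it was at the start of the episode above 0.03 m).
It fails at once if the jar is pushed away or pulled out (over 30 mm) (distance of jar from where it was at the start of the episode above 0.03 m).
It fails at once if the screwdriver is pushed away or pulled out (over 30 mm) (distance of screwdriver from where it was at the start of the episode above 0.03 m).
It fails at once if the dish is pushed away or pulled out (over 30 mm) (distance of dish from where it was at the start of the episode above 0.03 m).
It also fails if it takes over 61 s, if anything falls off the work surface, if the arm or the gripper's body presses on something with over 40 N, if the wrist force passes 120 N, or if a joint passes its speed limit or range.

## Working session

There is one attempt and no reset: what is moved stays moved. The work goes in short steps, Python scripts to look and compute and a tool call to move; the robot and the scene stay as the last step left them, time stands still between calls to the robot, and variables do not carry over. Pictures are saved under pics/ and viewed, at most 10 in all, crops included, and the job is handed in when it is done.

Besides the shell and the picture viewer there is one more tool, called after ">>>" as name(argument=value, ...) on one line, values as JSON. drive_tool: Moves the arm, as the interface text tells. Shift numbers are shares of 120 mm and turn numbers shares of pi/2 rad, none past 1 either way. Its arguments: {"type":"object","properties":{"plan":{"type":"string"},"force":{"type":"number"}},"required":["plan"]}

```bash
mkdir -p pics
python3 - <<'E'
from cell import robot
import cv2, numpy as np
for n in("scene","top"):
    im=robot.grab_frame(n); cv2.imwrite(f"pics/{n}0.png",im[:,:,::-1])
    p=robot.camera_params(n); print(n,np.round(p["K"],1).tolist(),np.round(-p["R"].T@p["t"],3),np.round(p["R"],2).tolist())
s=robot.observe(); print(s["time"],s["tcp_pos"],s["tool_rot"],s["width"],robot.tip_reach)
E
```

```text
scene [[376.5, 0.0, 319.6], [0.0, 376.5, 196.7], [0.0, 0.0, 1.0]] [1.062 0.041 0.782] [[0.05, 1.0, -0.0], [0.86, -0.05, -0.51], [-0.51, 0.03, -0.86]]
top [[438.4, 0.0, 318.4], [0.0, 438.4, 203.8], [0.0, 0.0, 1.0]] [0.558 0.056 1.259] [[0.03, -1.0, 0.0], [-1.0, -0.03, -0.09], [0.09, 0.0, -1.0]]
0.1 [0.22133273 0.50298093 0.22590664] [[-9.15212030e-01  4.02971445e-01 -9.77421495e-04]
 [ 4.02972473e-01  9.15211126e-01 -1.33467312e-03]
 [ 3.56711869e-04 -1.61538286e-03 -9.99998632e-01]] 1.001173582813556 0.008
```

View pics/scene0.png

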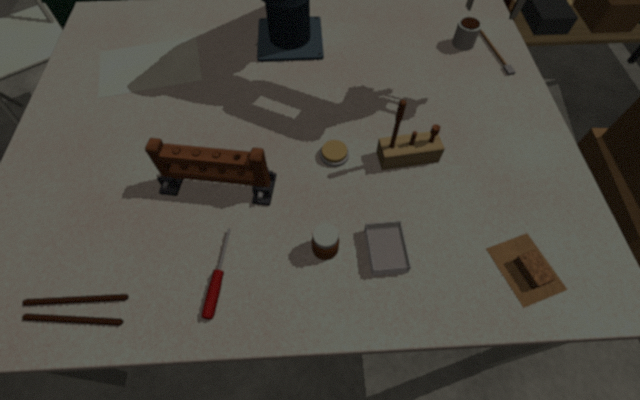

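View pics/top0.png

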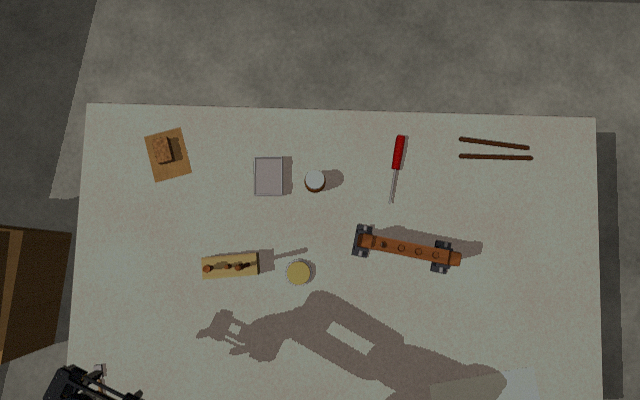

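The scene view shows the spindle's head at about (403,101) and the stand at about (410,150). The wax is near (334,152) and the frame spans (155–270, 145–200). In the top view the wax is at (299,272), the stand at (230,265) and the frame at (407,247). I'll zoom in for pixel detail.

Run:
```python
import cv2, numpy as np
s=cv2.imread("pics/scene0.png");t=cv2.imread("pics/top0.png")
c=lambda im,x,y:cv2.resize(im[y:y+60,x:x+80] ,None,fx=5,fy=5,interpolation=cv2.INTER_CUBIC)
f=lambda im,x,y:cv2.resize(im[y:y+90,x:x+120],(400,300),interpolation=cv2.INTER_CUBIC)
a=np.vstack([np.hstack([f(s,150,125),f(t,345,205)]),np.hstack([c(s,370,95+15),c(t,190,240)])])
cv2.imwrite("pics/crop1.png",cv2.convertScaleAbs(a,alpha=1.8))
```

```text
(no output)
```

View pics/crop1.png

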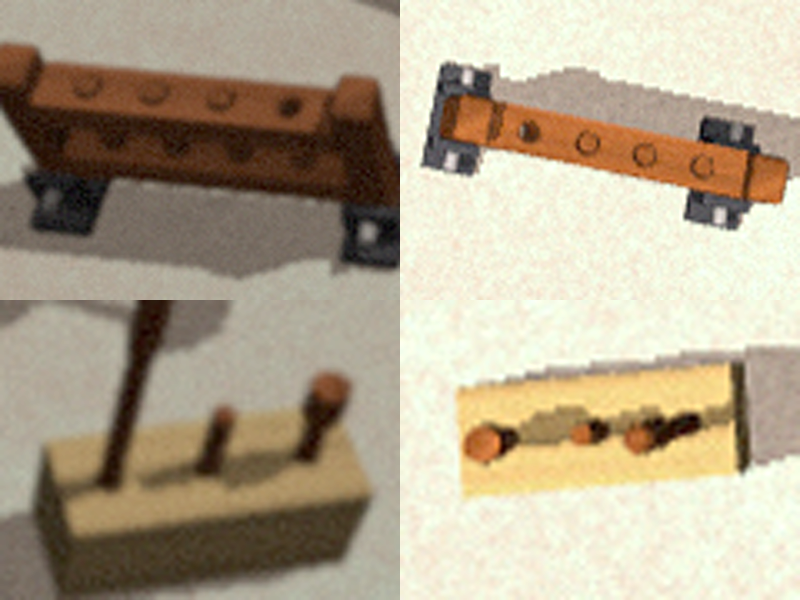

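The empty hole is at the +y end of the frame, at about top-view pixel (384,244.6) and scene pixel (237,156.5). The spindle is in the stand's -y hole, with its head top at top-view pixel (238,268) and scene pixel (403,101).

```bash
cat > h.py <<'E'
from cell import robot
import cv2, numpy as np
def ray(n,u,v,p=None):
    p=p or robot.camera_params(n); R,t=p["R"],p["t"]
    d=R.T@np.linalg.solve(p["K"],[u,v,1.]); return -R.T@t,d/np.linalg.norm(d)
def onz(n,u,v,z,p=None):
    o,d=ray(n,u,v,p); return o+d*(z-o[2])/d[2]
def two(a,b):
    A=0;B=0
    for o,d in(a,b):
        M=np.eye(3)-np.outer(d,d);A=A+M;B=B+M@o
    return np.linalg.solve(A,B)
def proj(n,X,p=None):
    p=p or robot.camera_params(n); c=p["K"]@(p["R"]@np.array(X)+p["t"]); return c[:2]/c[2]
E
python3 - <<'E'
from h import *
np.set_printoptions(precision=4,suppress=True)
t=cv2.imread("pics/top0.png");s=cv2.imread("pics/scene0.png")
print("hole",onz("top",384,244.6,.125),onz("scene",237,156.5,.125),two(ray("top",384,244.6),ray("scene",237,156.5)))
F=[onz("top",*p,.127) for p in((401.4,247.9),(418.2,251.5),(435.9,254.8))];print(np.array(F))
print("head",onz("top",238,268,.205),onz("scene",403,101,.205),two(ray("top",238,268),ray("scene",403,101)))
print("entry",onz("top",248,265,.055),onz("scene",370+112/5,110+185/5,.055))
for n,im,(x,y,w,h) in(("top",t,(282,255,36,34)),("scene",s,(315,135,38,34))):
    c=im[y:y+h,x:x+w]; hsv=cv2.cvtColor(c,cv2.COLOR_BGR2HSV); m=cv2.inRange(hsv,(15,80,60),(35,255,255))
    M=cv2.moments(m,True); print("wax",M["m00"],onz(n,x+M["m10"]/M["m00"],y+M["m01"]/M["m00"],.025))
E
```

```text
hole [ 0.5556 -0.1156  0.125 ] [ 0.5583 -0.1134  0.125 ] [ 0.5555 -0.1152  0.1213]
[[ 0.5485 -0.1602  0.127 ]
 [ 0.5405 -0.2034  0.127 ]
 [ 0.5334 -0.2489  0.127 ]]
head [0.4903 0.2433 0.205 ] [0.4924 0.2457 0.205 ] [0.4904 0.245  0.2031]
entry [0.4895 0.2431 0.055 ] [0.496  0.2475 0.055 ]
wax 431.0 [0.4708 0.1073 0.025 ]
wax 414.0 [0.4737 0.1074 0.025 ]
```

>>> drive_tool(plan="0 0 0 -0.3 0 0 -0.09; 0 0 0 0 0 0 -0.09; 0 0 0 0 0 0 -0.084; 0 0 0 0 0 0 0", force=20)

```text
time: 0.5
tcp_pos: [0.2215, 0.5032, 0.2624]
tool_rot: [[-1.0, -0.001, -0.0], [-0.001, 1.0, -0.0], [0.0, -0.0, -1.0]]
contact_force: [-0.2, -0.1, 0.3]
width: 0.998
gripper_force: 0.0
```

>>> drive_tool(plan="0 -0.225 -0.216 0 0 0 0; 0 -0.225 -0.216 0 0 0 0; 0 -0.225 -0.216 0 0 0 0; 0 -0.225 -0.216 0 0 0 0; 0 -0.225 -0.216 0 0 0 0")

```text
time: 1.0
tcp_pos: [0.3572, 0.3725, 0.2622]
tool_rot: [[-1.0, 0.004, -0.001], [0.004, 1.0, -0.0], [0.001, -0.0, -1.0]]
contact_force: [0.5, 1.3, -0.3]
width: 0.997
gripper_force: 0.0
```

>>> drive_tool(plan="0 -0.225 -0.216 0 0 0 0; 0 -0.225 -0.216 0 0 0 0; 0 -0.225 -0.216 0 0 0 0; 0 -0.225 -0.216 0 0 0 0; 0 0 0 0 0 0 0")

```text
time: 1.5
tcp_pos: [0.4674, 0.2669, 0.2618]
tool_rot: [[-1.0, 0.008, 0.0], [0.008, 1.0, -0.002], [-0.0, -0.002, -1.0]]
contact_force: [-0.8, 0.5, 0.6]
width: 1.004
gripper_force: 0.0
```

Run:
```python
from h import *
p=robot.camera_params("wrist"); im=robot.grab_frame("wrist")
cv2.imwrite("pics/w1.png",cv2.convertScaleAbs(im[:,:,::-1],alpha=1.6))
print(p["K"].round(1).tolist(),(-p["R"].T@p["t"]).round(4),p["R"].round(3).tolist(),robot.observe()["tcp_pos"],proj("wrist",[.4905,.244,.205]))
```

```text
[[278.3, 0.0, 317.5], [0.0, 278.3, 195.6], [0.0, 0.0, 1.0]] [0.3829 0.2673 0.42  ] [[0.01, 1.0, -0.002], [0.953, -0.009, 0.301], [0.301, -0.005, -0.954]] [0.46570855 0.26845943 0.26182818] [290.06129724 242.0508109 ]
```

View pics/w1.png

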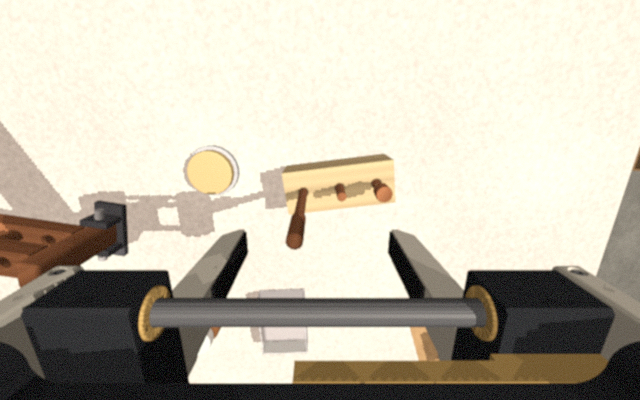

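The wrist view shows the spindle's head top at about (295,240), between the fingers. The wax is at about (211,171).

Run:
```python
from h import *
np.set_printoptions(precision=4,suppress=True)
p=robot.camera_params("wrist"); im=robot.grab_frame("wrist"); s=robot.observe()
c=im[195:250,280:312,::-1]; hsv=cv2.cvtColor(np.ascontiguousarray(c),cv2.COLOR_BGR2HSV)
m=((hsv[...,2]<100)).astype(np.uint8)
for r in range(0,55,3):
    x=np.where(m[r])[0]; print(195+r,280+x.min() if len(x) else None,280+x.max() if len(x) else None, end=' | ')
for v in(238,240,242): print(onz("wrist",295,v,.205,p))
print(s["tcp_pos"],s["time"])
for n in("top","scene"):print(proj(n,[.472,.107,.025]))
print(onz("wrist",211,171,.025,p))
```

```text
195 296 305 | 198 296 304 | 201 296 303 | 204 296 303 | 207 295 303 | 210 294 302 | 213 293 302 | 216 291 302 | 219 290 303 | 222 289 302 | 225 288 302 | 228 288 302 | 231 287 301 | 234 286 301 | 237 286 301 | 240 285 300 | 243 284 300 | 246 285 299 | 249 288 297 | [0.4867 0.2484 0.205 ]
[0.4886 0.2483 0.205 ]
[0.4905 0.2482 0.205 ]
[0.4647 0.2695 0.262 ] 1.6
[298.247  272.1675]
[333.9218 149.3195]
[0.467  0.1133 0.025 ]
```

>>> drive_tool(plan="0 -0.21 -0.196 0 0 0 0; 0 0 0 0 0 0 0; 0 0 0 0.35 0 0 0; 0 0 0 0.4 0 0 0; 0 0 0 0 0 0 0")

```text
time: 2.1
tcp_pos: [0.4841, 0.2465, 0.1668]
tool_rot: [[-1.0, 0.0, -0.013], [0.0, 1.0, -0.003], [0.013, -0.003, -1.0]]
contact_force: [-1.1, 0.3, -0.5]
width: 0.997
gripper_force: 0.0
```

>>> drive_tool(plan="1 0 0 0 0 0 0; 1 0 0 0 0 0 0; 1 0 0 0 0 0 0; 1 0 0 0 0 0 0; 1 0 0 0 0 0 0", force=15)

```text
time: 2.6
tcp_pos: [0.4903, 0.2467, 0.1738]
tool_rot: [[-1.0, 0.0, 0.002], [0.0, 1.0, 0.001], [-0.002, 0.001, -1.0]]
contact_force: [0.3, 0.5, 0.0]
width: 0.622
gripper_force: 0.0
```

>>> drive_tool(plan="1 0 0 0 0 0 0; 1 0 0 0 0 0 0; 1 0 0 0 0 0 0; 1 0 0 0 0 0 0; 1 0 0 0 0 0 0", force=15)

```text
time: 3.1
tcp_pos: [0.4898, 0.2465, 0.1726]
tool_rot: [[-1.0, 0.0, -0.0], [0.0, 1.0, -0.0], [0.0, -0.0, -1.0]]
contact_force: [0.9, -0.5, -0.5]
width: 0.189
gripper_force: 0.0
```

>>> drive_tool(plan="1 0 0 0 0 0 0; 1 0 0 0 0 0 0; 1 0 0 0 0 0 0; 1 0 0 0 0 0 0", force=20)

```text
time: 3.5
tcp_pos: [0.4898, 0.2465, 0.1726]
tool_rot: [[-1.0, 0.0, -0.0], [0.0, 1.0, -0.0], [0.0, -0.0, -1.0]]
contact_force: [0.5, 0.2, 0.5]
width: 0.169
gripper_force: 20.0
```

>>> drive_tool(plan="1 0 0 -0.1 0 0 0; 1 0 0 -0.15 0 0 0; 1 0 0 -0.15 0 0 0; 1 0 0 -0.2 0 0 0; 1 0 0 0 0 0 0")

```text
time: 4.0
tcp_pos: [0.4917, 0.2471, 0.2489]
tool_rot: [[-1.0, -0.0, 0.007], [0.0, 1.0, 0.002], [-0.007, 0.002, -1.0]]
contact_force: [0.6, 0.4, 0.1]
width: 0.166
gripper_force: 20.0
```

>>> drive_tool(plan="1 0.03 -0.2 0 0 0 0; 1 0.03 -0.25 0 0 0 0; 1 0.03 -0.25 0 0 0 0; 1 0.03 -0.25 0 0 0 0; 1 0.03 -0.21 0 0 0 0")

```text
time: 4.5
tcp_pos: [0.4712, 0.106, 0.2443]
tool_rot: [[-1.0, 0.0, -0.001], [0.0, 1.0, -0.0], [0.001, -0.0, -1.0]]
contact_force: [0.9, 0.4, -0.1]
width: 0.168
gripper_force: 20.0
```

>>> drive_tool(plan="1 0 0 0 0 0 0; 1 0 0 0 0 0 0; 1 0 0 0 0 0 0")

```text
time: 4.8
tcp_pos: [0.4718, 0.1081, 0.2446]
tool_rot: [[-1.0, -0.0, -0.0], [-0.0, 1.0, 0.001], [0.0, 0.001, -1.0]]
contact_force: [-0.5, -0.7, -0.8]
width: 0.168
gripper_force: 20.0
```

Run:
```python
from h import *
np.set_printoptions(precision=4,suppress=True)
ims=[]
s=robot.observe();print(s["tcp_pos"],s["width"],s["gripper_force"])
T=s["tcp_pos"]; F=[T[0],T[1],T[2]-.1626]
for n in("scene","top","wrist"):
    p=robot.camera_params(n); u=proj(n,F,p);print(n,u)
    im=robot.grab_frame(n)[:,:,::-1]; cv2.imwrite(f"pics/raw_{n}2.png",im)
    x,y=int(u[0])-45,int(u[1])-60; print(x,y); c=im[max(y,0):max(y,0)+90,x:x+90]
    ims.append(cv2.resize(cv2.convertScaleAbs(c,alpha=1.8),(260,260),interpolation=cv2.INTER_CUBIC))
cv2.imwrite("pics/c2.png",np.hstack(ims))
```

```text
[0.4718 0.1081 0.2446] 0.16814668578449926 19.99967898678733
scene [335.0977 134.5134]
290 74
top [296.8925 273.7048]
251 213
wrist [317.9199 182.1684]
272 122
```

View pics/c2.png

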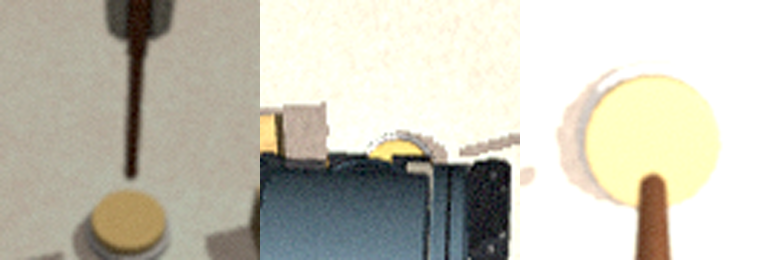

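The foot shows at scene pixel (335.3,135.6) and wrist pixel (317.7,182.6). Both are within about 1 px of the predictions, so the rod hangs true above the wax.

>>> drive_tool(plan="1 0 0 0.2 0 0 0; 1 0 0 0.15 0 0 0; 1 0 0 0.07 0 0 0; 1 0 0 0.02 0 0 0; 1 0 0 0 0 0 0")

```text
time: 5.45
tcp_pos: [0.472, 0.1076, 0.192]
tool_rot: [[-1.0, -0.0, -0.0], [-0.0, 1.0, 0.0], [0.0, 0.0, -1.0]]
contact_force: [-0.2, 0.2, -0.4]
width: 0.166
gripper_force: 20.0
```

>>> drive_tool(plan="1 0 0 0.01 0 0 0; 1 0 0 0.01 0 0 0; 1 0 0 0.01 0 0 0; 1 0 0 0 0 0 0; 1 0 0 0 0 0 0")

```text
time: 5.95
tcp_pos: [0.4718, 0.1073, 0.1884]
tool_rot: [[-1.0, 0.0, 0.0], [0.0, 1.0, -0.0], [-0.0, -0.0, -1.0]]
contact_force: [0.6, 0.2, -0.7]
width: 0.167
gripper_force: 20.0
```

>>> drive_tool(plan="1 0 0 0.008 0 0 0; 1 0 0 0 0 0 0; 1 0 0 0 0 0 0")

```text
time: 6.25
tcp_pos: [0.472, 0.1073, 0.1875]
tool_rot: [[-1.0, 0.0, 0.0], [0.0, 1.0, -0.0], [-0.0, -0.0, -1.0]]
contact_force: [-0.1, 0.6, 1.5]
width: 0.168
gripper_force: 20.0
```

>>> drive_tool(plan="1 0 0 0.008 0 0 0; 1 0 0 0 0 0 0; 1 0 0 0 0 0 0")

```text
time: 6.55
tcp_pos: [0.4724, 0.1074, 0.1873]
tool_rot: [[-1.0, 0.0, 0.002], [0.0, 1.0, -0.0], [-0.002, -0.0, -1.0]]
contact_force: [-0.8, -0.2, 6.0]
width: 0.165
gripper_force: 20.0
```

>>> drive_tool(plan="1 0 0 -0.1 0 0 0; 1 0 0 -0.25 0 0 0; 1 0 0 -0.3 0 0 0; 1 0 0 -0.3 0 0 0; 1 0 0 -0.19 0 0 0")

```text
time: 7.05
tcp_pos: [0.4723, 0.1074, 0.3265]
tool_rot: [[-1.0, 0.0, 0.003], [0.0, 1.0, -0.0], [-0.003, -0.0, -1.0]]
contact_force: [0.3, 0.5, -0.6]
width: 0.169
gripper_force: 20.0
```

>>> drive_tool(plan="1 -0.1 -0.2 0 0 0 0; 1 -0.1 -0.25 0 0 0 0; 1 -0.1 -0.3 0 0 0 0; 1 -0.1 -0.3 0 0 0 0; 1 -0.1 -0.3 0 0 0 0")

```text
time: 7.55
tcp_pos: [0.5319, -0.0559, 0.3237]
tool_rot: [[-1.0, -0.0, 0.0], [-0.0, 1.0, 0.0], [-0.0, 0.0, -1.0]]
contact_force: [1.0, -0.2, -0.5]
width: 0.167
gripper_force: 20.0
```

>>> drive_tool(plan="1 -0.1 -0.3 0 0 0 0; 1 -0.1 -0.2 0 0 0 0; 1 0 0 0 0 0 0; 1 0 0 0 0 0 0; 1 0 0 0 0 0 0")

```text
time: 8.05
tcp_pos: [0.5554, -0.1137, 0.3234]
tool_rot: [[-1.0, -0.0, -0.0], [-0.0, 1.0, 0.001], [0.0, 0.001, -1.0]]
contact_force: [-0.6, -0.1, -0.2]
width: 0.17
gripper_force: 20.0
```

Run:
```python
from h import *
np.set_printoptions(precision=4,suppress=True)
ims=[]
s=robot.observe();print(s["tcp_pos"],s["width"],s["gripper_force"],s["time"])
T=s["tcp_pos"]; F=[T[0],T[1],T[2]-.1626]
for n in("scene","wrist"):
    p=robot.camera_params(n); u=proj(n,F,p);print(n,u)
    im=robot.grab_frame(n)[:,:,::-1]; cv2.imwrite(f"pics/raw_{n}3.png",im)
    x,y=int(u[0])-35,int(u[1])-30; print(x,y); c=im[y:y+70,x:x+70]
    ims.append(cv2.resize(cv2.convertScaleAbs(c,alpha=2.2),(400,400),interpolation=cv2.INTER_CUBIC))
cv2.imwrite("pics/c3.png",np.hstack(ims))
```

```text
[ 0.5554 -0.1137  0.3234] 0.17008644356316635 19.99967920506606 8.05
scene [233.6492 145.0427]
198 115
wrist [317.9196 182.0623]
282 152
```

View pics/c3.png

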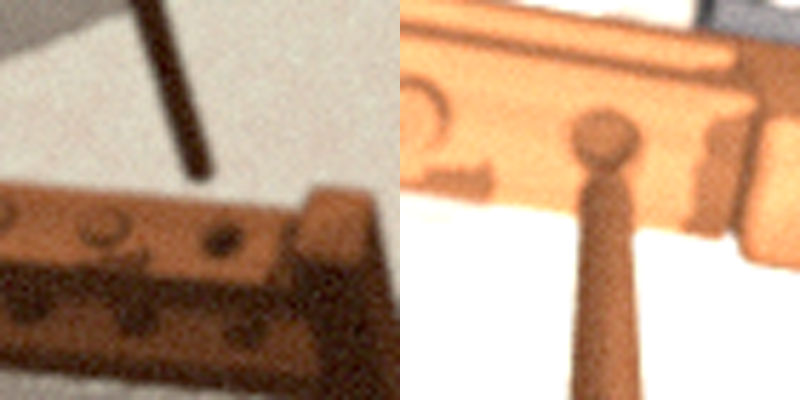

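In the wrist view the empty hole is at pixel (317.5,176.2), just beyond the foot. In the scene view the foot is at (233.2,145.8) and the hole at (237.0,157.0).

Run:
```python
from h import *
np.set_printoptions(precision=4,suppress=True)
p=robot.camera_params("wrist")
im=cv2.imread("pics/raw_wrist3.png"); g=cv2.cvtColor(im,cv2.COLOR_BGR2HSV)[...,2]
x0,y0,x1,y1=309,170,327,182
c=g[y0:y1,x0:x1]; print(c)
for u,v in((317.5,176.2),(317.5,175.7)): print(onz("wrist",u,v,.125,p))
print(onz("scene",237,157,.125),onz("scene",237.4,156.2,.125))
```

```text
[[138 140 142 138 140 133 128 125 124 122 129 135 138 141 141 142 141 142]
 [136 137 136 132 126 117 108 103 103 100 106 117 127 136 141 143 142 143]
 [135 133 127 121 109 101  97  88  89  91  94  95 106 122 137 138 142 141]
 [134 128 118 108 104  97  95  94  97  93  94  95  92 100 118 134 140 138]
 [134 126 117 103  97  97  96  96 100  98  98  98  90  86 102 125 132 138]
 [133 126 117  97  93  97  96  99  97  99  96  94  92  86  89 115 130 135]
 [135 126 113  95  91  92  94  94  96  93  96  91  86  81  86 108 127 135]
 [137 132 118  99  87  92  94  95  96  94  92  86  79  81  90 108 129 140]
 [140 137 123 102  82  83  85  93  94  90  83  79  72  81  96 114 135 144]
 [142 138 133 111  88  81  75  80  79  80  77  73  74  90 105 119 140 147]
 [145 142 136 123 104  87  78  74  71  69  70  71  88 104 112 128 141 147]
 [141 142 142 138 124 101  84  76  72  71  70  85 105 114 122 130 145 146]]
[ 0.557  -0.1142  0.125 ]
[ 0.5563 -0.1142  0.125 ]
[ 0.5597 -0.1133  0.125 ] [ 0.5576 -0.1125  0.125 ]
```

>>> drive_tool(plan="1 -0.01 0 0.15 0 0 0; 1 0 0 0.1 0 0 0; 1 0 0 0.04 0 0 0; 1 0 0 0.02 0 0 0; 1 0 0 0 0 0 0")

```text
time: 8.65
tcp_pos: [0.5569, -0.1145, 0.286]
tool_rot: [[-1.0, -0.0, -0.0], [-0.0, 1.0, 0.0], [0.0, 0.0, -1.0]]
contact_force: [0.9, -0.0, 0.4]
width: 0.171
gripper_force: 20.0
```

>>> drive_tool(plan="1 0 0 0.03 0 0 0; 1 0 0 0.03 0 0 0; 1 0 0 0.03 0 0 0; 1 0 0 0.03 0 0 0; 1 0 0 0 0 0 0")

```text
time: 9.15
tcp_pos: [0.5567, -0.1146, 0.2708]
tool_rot: [[-1.0, 0.0, -0.001], [0.0, 1.0, 0.0], [0.001, 0.0, -1.0]]
contact_force: [-0.4, 0.5, 0.6]
width: 0.167
gripper_force: 20.0
```

>>> drive_tool(plan="1 0 0 0.06 0 0 0; 1 0 0 0.06 0 0 0; 1 0 0 0.06 0 0 0; 1 0 0 0.06 0 0 0; 1 0 0 0 0 0 0")

```text
time: 9.65
tcp_pos: [0.5563, -0.1144, 0.2412]
tool_rot: [[-1.0, 0.0, -0.002], [0.0, 1.0, 0.001], [0.002, 0.001, -1.0]]
contact_force: [-0.5, 0.2, -0.7]
width: 0.164
gripper_force: 20.0
```

>>> drive_tool(plan="1 0 0 0.04 0 0 0; 1 0 0 0.04 0 0 0; 1 0 0 0.04 0 0 0; 1 0 0 0.04 0 0 0; 1 0 0 0 0 0 0")

```text
time: 10.15
tcp_pos: [0.5566, -0.1145, 0.2226]
tool_rot: [[-1.0, 0.0, -0.001], [0.0, 1.0, 0.001], [0.001, 0.001, -1.0]]
contact_force: [1.5, -0.5, -0.3]
width: 0.166
gripper_force: 20.0
```

>>> drive_tool(plan="1 0 0 0.04 0 0 0; 1 0 0 0.04 0 0 0; 1 0 0 0.04 0 0 0; 1 0 0 0.04 0 0 0; 1 0 0 0 0 0 0")

```text
time: 10.65
tcp_pos: [0.5565, -0.1145, 0.2033]
tool_rot: [[-1.0, 0.0, -0.001], [0.0, 1.0, 0.001], [0.001, 0.001, -1.0]]
contact_force: [-0.1, -0.1, -0.4]
width: 0.167
gripper_force: 20.0
```

>>> drive_tool(plan="1 0 0 0.05 0 0 0; 1 0 0 0.05 0 0 0; 1 0 0 0.04 0 0 0; 1 0 0 0.03 0 0 0; 1 0 0 0 0 0 0")

```text
time: 11.15
tcp_pos: [0.5566, -0.1145, 0.1832]
tool_rot: [[-1.0, 0.0, -0.001], [0.0, 1.0, 0.001], [0.001, 0.001, -1.0]]
contact_force: [0.2, 0.0, -0.8]
width: 0.165
gripper_force: 20.0
```

>>> drive_tool(plan="1 0 0 0 0 0 0; 1 0 0 0 0 0 0; 1 0 0 0 0 0 0; 1 0 0 0 0 0 0; 1 0 0 0 0 0 0")

```text
time: 11.65
tcp_pos: [0.557, -0.1147, 0.1841]
tool_rot: [[-1.0, 0.0, 0.0], [0.0, 1.0, -0.0], [-0.0, -0.0, -1.0]]
contact_force: [-1.2, -0.5, 0.7]
width: 0.167
gripper_force: 20.0
```

Run:
```python
from h import *
ims=[]
for n,(x,y) in(("scene",(185,85)),("wrist",(270,130))):
    im=robot.grab_frame(n)[:,:,::-1]; c=im[y:y+120,x:x+100]
    ims.append(cv2.resize(cv2.convertScaleAbs(c,alpha=2.0),(400,480),interpolation=cv2.INTER_CUBIC))
cv2.imwrite("pics/c4.png",np.hstack(ims)); s=robot.observe()
T=s["tcp_pos"];print(T,s["contact_force"],s["gripper_force"],proj("scene",[T[0],T[1],T[2]+.0324]),proj("scene",[T[0],T[1],T[2]-.1626]))
```

```text
[ 0.55697069 -0.11468561  0.18400237] [ 0.21508646 -1.25000107 -0.17028061] 19.999581368174404 [227.51543492 127.83099045] [244.66006962 182.08324537]
```

View pics/c4.png

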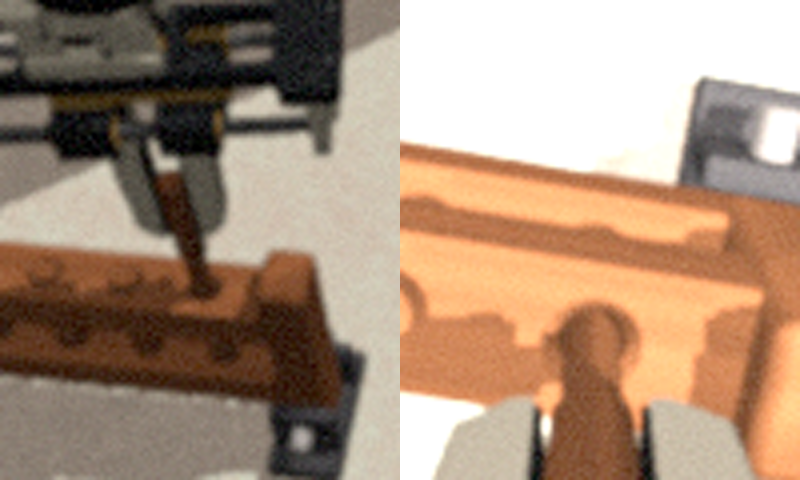

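The rod runs into the upper hole. Its head top is at scene pixel (228,128.8) against a predicted (227.5,127.8), so it hasn't slipped and the foot is at about 20 mm. The forces are near zero.

```bash
python3 -c "
from cell import robot
print(robot.finish_job())"
```

```text
the job is handed in; nothing more can be done
None
```

I handed the job in at about 11.7 s (no verdict came back): after touching the wax, the spindle is still gripped upright through both rail holes, its foot at about 21 mm by the arm's pose (not seen by camera), and nothing else was touched.

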